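# Set a brass bar to length against a flip stop

## Task

Set up the long brass bar for sawing: swing the flip stop that is farther from the saw slot fully down into the trough (the other stop stays up), then lay the bar in the trough flat against the fence and push it along until it bears firmly on the lowered stop's screw. Push with feeling, about 10 N: the stops must not be shifted along their rail. Let go with the bar still touching the stop, and leave the other things on the bench where they are.

Things in the scene. Friction and masses are not known exactly. Their poses are not given: they have to be found in the camera images.
- guide: Aluminium bar-sawing guide fixed to the bench. Origin: its underside, mid-width of the trough. y runs along the trough from saw slot to stops, x from the open side to the fence, z up. Base plate x -45 to 58, y -105 to 125 mm, 18 mm thick; its top is the trough's bed. A 20 mm bar lying on the bed against the fence has its middle line at x = 0.
- fence (a point): Top edge of the fence's face, at guide x +10, y +10 mm, 27 mm above the bench. The straight fence runs the whole length of the bed (y -105 to 125 mm), 10 mm thick, 9 mm tall above the bed. Behind it a dark rail (guide x 26 to 42, top 26 mm above the bench) carries two equal flip stops.
- saw_slot (a point): The narrow saw slot across bed and fence: its middle on the bed, guide x 0, y -25 mm. Both flip stops are on its +y side.
- far_pivot (a point): Pivot of the flip stop farther from the slot: guide x +34 mm, 48 mm above the bench, axes as the guide's. Grey block round it: 26 mm wide along y, x -13 to +13 mm, top 10 mm above the pivot, a 12 mm black knob at the back reaching x +25 mm, 14 mm below the pivot. Clamped by friction only: pushed along the rail with over about 22 N it slips.
- far_flag (a joint): Angle (rad) of the far stop's L-shaped steel flag about the guide's y axis: 0 = fully down across the trough (limit); starts up, leaning back, at 1.9 to 2.2 (limit 2.3). Stiff hinge, stays where left, 2 to 4 N at the foot turns it. Down: 12 mm thick in y; arm 8 mm deep, level with the pivot, to 43 mm from it in -x; foot at 29 to 43 mm, down to 28 mm below the pivot.
- far_foot (a point): Middle of the far foot's -y face, where a 10 mm brass adjusting screw comes out along -y by 4 to 14 mm; how far differs each time and is not measured: feel for it. From its end a sprung 5.6 mm tip stands out 2.5 mm more, pushed in flush by under 1 N; then stock bears solidly. Screw head at the back: 16 mm diameter, to 32 mm from this face. Flag down: 36 mm (-x) from and 19 mm below the pivot.
- near_pivot (a point): Pivot of the other flip stop, nearer to the saw slot; same make, dimensions and clamp as the far one, 40 to 80 mm from it.
- near_flag (a joint): Angle of the near stop's flag, same meaning as far_flag; starts up at 1.9 to 2.2 and must stay up.
- bar: The stock: plain square brass bar 20 x 130 x 20 mm, 0.3 to 0.6 kg, lying on the bench to one side of the guide. Origin: centre of its underside; its length is along its own y, both ends alike. Pushed level it slides on bench or bed at 1.5 to 4.5 N; pushed with some downward rub, up to about 8 N.
- offcut: Bystander: shorter brass offcut of the same section, 20 x 70 x 20 mm, lying on the other side of the guide. Origin as for the bar. Leave it alone.
- hammer: Bystander: hammer, 220 mm long, lying; handle to its -x.
- driver: Bystander: screwdriver, 170 mm long, lying.
- saw: Bystander: jeweller's saw frame lying flat, about 240 x 90 mm, origin near where the handle meets the frame.
- pliers: Bystander: small pliers lying flat, 140 mm long, origin near the joint.
- flux_jar: Bystander: jar, 54 mm diameter, 65 mm tall.
- ring_gauge: Bystander: turned steel weight with a knob, 44 mm diameter, 52 mm tall.
Things that resemble listed ones, but are neither listed nor needed, are in the scene too. What is shaped like the bar but black or white is not meant.

How it is judged (in metres and radians):
On the way, in this order (a step that is already met when the one before it is completed fails the run):
1. the far flag is down across the trough, the bar not yet against it (value of joint far_flag below 0.08 rad and value of joint near_flag above 1.5 rad and contact force between bar and far_flag below 0.05 N), for 0.2 s.
2. the bar, lying in the trough against the fence, is pressed on the lowered stop with more than 4 N for 0.2 s (value of joint far_flag below 0.08 rad and contact force between bar and far_flag above 4 N and x of bar in the frame of guide between -0.003 and 0.003 m and z of bar in the frame of guide between 0.015 and 0.021 m and angle between the y axis of bar and the y axis of guide, either way round below 0.04 rad), for 0.2 s.
At the end, for the whole second after the job is handed in: Far flag down (within 0.08 rad), near flag up (above 1.5 rad), no stop shifted 4 mm; the bar rests released on the trough's bed, along it within 0.04 rad, within 3 mm of the fence, its end still touching the lowered stop's screw tip (over 0.1 N) (value of joint far_flag below 0.08 rad and value of joint near_flag above 1.5 rad and contact force between bar and far_flag above 0.1 N and linear speed of bar below 0.01 m/s and distance of each of far_pivot, near_pivot from where it was at the start of the episode below 0.004 m and x of bar in the frame of guide between -0.003 and 0.003 m and z of bar in the frame of guide between 0.015 and 0.021 m and angle between the y axis of bar and the y axis of guide, either way round below 0.04 rad).
It fails at once if a stop is shifted along the rail by more than 4 mm (distance of any of far_pivot, near_pivot from where it was at the start of the episode above 0.004 m).
It fails at once if the near flag is swung down (below 1.5 rad) (value of joint near_flag below 1.5 rad).
It fails at once if another thing on the bench is moved by more than 30 mm (distance of any of offcut, hammer, driver, saw, pliers, flux_jar, ring_gauge from where it was at the start of the episode above 0.03 m).
It also fails if it takes over 72 s, if anything falls off the work surface, if the arm or the gripper's body presses on something with over 40 N, if the wrist force passes 120 N, or if a joint passes its speed limit or range.

## Robot

A 6-joint arm with a two-finger parallel gripper is mounted at the origin on the work surface. World frame = base frame: x ahead of the robot, y to its left, z up, the work surface at z = 0. Lengths are in mm, angles in rad, forces in N, time in s.
With the tool pointing down it reaches from about 200 to 875 mm from the base axis. Payload 3.4 kg.
Tool frame: the origin (TCP) lies between the finger pads; the fingertips stand env.tips_ahead ahead of it and the grasp point (between the pads) lies 6 mm ahead of it (env.tips_ahead is the distance from the TCP to the fingertips, in mm); z points along the fingers, x is the direction in which the jaws open and shut, and the axes are right-handed (so a half turn about z gives the same grasp; the last joint's range is limited). The gripper opens to 94 mm and grips with 3 to 60 N. Pads are 16 mm wide; open, the fingers measure 119 mm over their backs; the gripper's body (75 mm by 177 mm) begins 78 mm behind the grasp point.
Start: joints at [-0.121, 0.276, 1.505, -0, 1.361, -0.121], TCP at [575.033, -0.009, 230.493] pointing down, gripper open.
Joint ranges: [-2.89, 2.89], [-0.75, 2.08], [0.22, 2.7], [-1.18, 4.32], [0.11, 2.71], [-2.7, 2.7]. Speed limits (rad/s): [2.57, 2.57, 3.14, 3.14, 3.14, 3.14].

## Interface

Orientations are given as a unit quaternion [x, y, z, w].
In Python, from cell import env gives the robot as it stands.
- The arm moves only by the shell command python3 -m pendant 'ROWS'. ROWS is text: rows parted by semicolons, each of 7 numbers parted by spaces: the shift along the tool's x, y, z in cm, then the turn, a rotation vector about the tool's x, y, z in rad, then the opening in per cent of the stroke, from 0 (shut) to 100 (fully open). A call has 1 to 8 rows; each row shifts and turns the commanded pose from where the row before left it, along the tool's axes as they then stand; what a row does not reach is not made up. A row lasts 1/10 s, in which the tool goes at most 50 mm and 8.59 degrees, less where a joint would pass 70% of its speed; a pose out of reach is approached as far as the arm can. A call with a gripper value outside its range is refused whole. The fingers move at their own pace and stop on an object; the grip force is fixed at half the most. Time passes only in rows, so rows that do not move let the fingers close. It gives the time, the measured TCP pose, the force and the opening at its end, in the units of the state.
- env.sense(): the state, without advancing time (a new reading comes with each control period).
- env.grab_frame(name): name is "scene" or "side" or "wrist"; returns (picture, depth): 400x640x3 uint8, red, green, blue; 400x640 float32, mm along the optical axis (not along the pixel's ray), 0 where there is no reading.
- env.camera_params(name): a dict with "camera_matrix" (3x3 intrinsics, pixels), "xyz" and "orientation" of the camera in the world. Camera axes: x right, y down, z forward; pixel columns grow to the right and rows downward; lengths in mm; the calibration is good to about 2 mm. A picture is of the moment at which its call begins: read the wrist's pose just before it. camera_params takes no time and is no camera call; for the wrist camera it gives the pose at the moment of the call.
- env.sign_off(): hands the job in, once; it reports no verdict.
Trained networks look in the newest picture that a camera, given by its name, has taken for a name from the list of things; names that differ only in an ending like _2 or _b are one class to them, and where a whole thing is asked for, a point or a joint stands for the part that bears it (a point fixed in the world has none). Each returns a list of dicts, best first, with "score" (0 to 1); they miss things now and then, are a little off and sometimes report something else, mostly with a low value. They report only what shows in the picture. A call takes as long as a camera call. They do not tell look-alikes from the thing itself.
- env.find_in(camera, target): "rect" ([left, top, right, bottom] in pixels, round what is visible of it).
- env.masks_of(camera, target): "region" (400x640 bool, what is visible of it) and "rect" ([left, top, right, bottom] in pixels, round what is visible of it).
- env.pinpoint(camera, target): "xy" ([column, row] in pixels: a listed point, or the origin of a listed thing).
The state is a dict: "t": time; "joints": joint angles; "joint_velocities": joint speeds; "joint_torque": joint torques, N m; "tool_pos": TCP position; "eef_rot": TCP orientation; "wrist_force": force on the tool from outside, world axes, zero at the start; "ft_torque": the same for the moment, N m; "finger_gap": finger opening in mm.
Only numpy, scipy, OpenCV 4.12 (cv2) and the standard library are available. Lean on these libraries where they do the work, as an engineer would, in place of code of your own. Each camera call takes 0.05 s, during which the arm holds its last target. There are 200 camera calls.

## Working session

There is one attempt and no reset: what is moved stays moved. The work goes in short steps, Python scripts to look and compute and a shell command to move; the robot and the scene stay as the last step left them, time stands still between calls to the robot, and variables do not carry over. Pictures are saved under pics/ and viewed, about 8 in all and at most 12, crops included, and the job is handed in when it is done.

```bash
mkdir -p pics; ls; cat > h.py <<'E'
import numpy as np, cv2
from scipy.spatial.transform import Rotation as R
from cell import env
def save(img,name,box=None,s=1):
    if box: img=img[box[1]:box[3],box[0]:box[2]]
    img=cv2.resize(img,None,fx=s,fy=s,interpolation=cv2.INTER_CUBIC)
    cv2.imwrite('pics/'+name,img[:,:,::-1])
def ray(cam,uv):
    p=env.camera_params(cam);K=np.array(p['camera_matrix']);q=R.from_quat(p['orientation'])
    return np.array(p['xyz']),q.apply(np.linalg.inv(K)@[uv[0],uv[1],1.])
def atz(cam,uv,z):
    o,d=ray(cam,uv);return o+d*(z-o[2])/d[2]
def atd(cam,uv,dep):
    o,d=ray(cam,uv);return o+d*dep
def proj(cam,P):
    p=env.camera_params(cam);K=np.array(p['camera_matrix']);q=R.from_quat(p['orientation'])
    c=q.inv().apply(np.atleast_2d(P)-np.array(p['xyz']));u=c@K.T;return u[:,:2]/u[:,2:]
def cloud(cam,dep):
    p=env.camera_params(cam);K=np.array(p['camera_matrix']);q=R.from_quat(p['orientation'])
    v,u=np.mgrid[0:dep.shape[0],0:dep.shape[1]]
    c=np.stack([(u-K[0,2])/K[0,0]*dep,(v-K[1,2])/K[1,1]*dep,dep],-1)
    return q.apply(c.reshape(-1,3)).reshape(c.shape)+np.array(p['xyz'])
E
python3 - <<'E'
from h import *
print(env.sense(), env.tips_ahead)
im,d=env.grab_frame('scene'); np.save('sd.npy',d); save(im,'scene1.png',s=1.25)
for t in ['saw_slot','fence','far_pivot','near_pivot','far_foot','guide','bar','offcut']:
    for r in env.pinpoint('scene',t)[:4]:
        u=r['xy'];dd=d[int(u[1]),int(u[0])]
        print(t,round(r['score'],2),np.round(u),dd and np.round(atd('scene',u,dd)))
for c in ['scene','side','wrist']: print(c,env.camera_params(c))
E
```

```text
pics
{'t': 0.0, 'joints': array([-1.21006023e-01,  2.76591258e-01,  1.50610585e+00, -3.29122773e-06,
        1.36067358e+00, -1.21045752e-01]), 'joint_velocities': array([ 1.38634748e-03, -7.95463524e-04, -2.03293958e-05, -3.93587711e-04,
       -2.97707464e-07,  9.69173099e-05]), 'joint_torque': array([ 1.66144628e-04, -4.04588020e+01, -2.37234324e+01,  7.02253589e-02,
        3.46444664e-02, -1.77189750e-04]), 'tool_pos': array([5.74492749e+02, 5.16451245e-02, 2.29617694e+02]), 'eef_rot': array([ 9.99999605e-01,  2.02094943e-05, -8.82712909e-04, -1.05734812e-04]), 'wrist_force': array([ 0.33682991,  0.13829738, -0.89857009]), 'ft_torque': array([ 0.00425863, -0.06552728, -0.06144797]), 'finger_gap': 93.909496863874} 25.0
saw_slot 0.81 [364. 219.] [502. -21.  15.]
fence 0.91 [377. 219.] [496.  22.  18.]
far_pivot 0.68 [404. 221.] [534. 103.  72.]
near_pivot 0.45 [387. 221.] [548.  52.  79.]
far_foot 0.49 [406. 214.] [518. 109.  89.]
far_foot 0.18 [349. 190.] [391. -86.  17.]
guide 0.9 [372. 222.] [518.   8.  24.]
bar 0.87 [269. 212.] [ 529. -332.   12.]
bar 0.68 [279. 182.] [ 401. -
[... 394 characters left out ...]
y([ 0.59744773,  0.72408664, -0.26573126, -0.21941205])}
side {'camera_matrix': array([[469.57655583,   0.        , 320.13405042],
       [  0.        , 469.57655583, 205.40443842],
       [  0.        ,   0.        ,   1.        ]]), 'xyz': array([-378.99131587,  661.02543619, 1005.14418807]), 'orientation': array([-0.34612836,  0.82804088, -0.40428165,  0.17635134])}
wrist {'camera_matrix': array([[304.9709266 ,   0.        , 316.2175413 ],
       [  0.        , 304.9709266 , 200.37946863],
       [  0.        ,   0.        ,   1.        ]]), 'xyz': array([574.68815855,  78.81852393, 384.89351821]), 'orientation': array([ 9.90616963e-01,  2.12863578e-04, -3.17975989e-05,  1.36667433e-01])}
```

View pics/scene1.png

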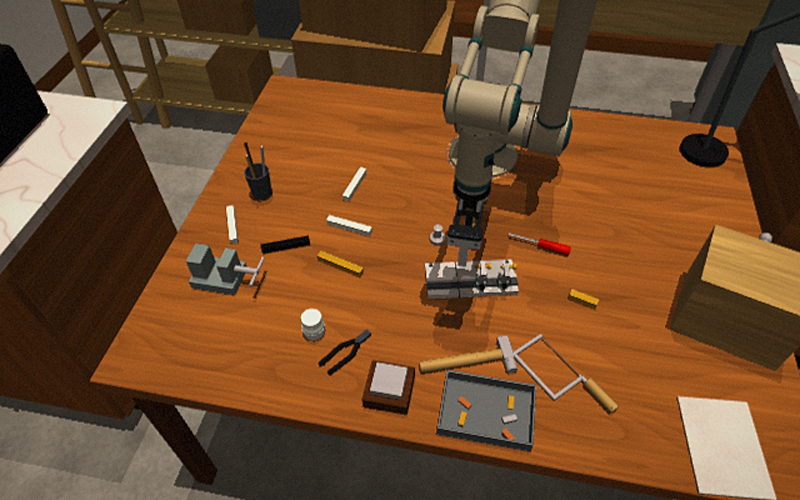

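The image shows the brass bar at about (272,210). Look-alikes are white bars at (279,180), (283,147) and (185,178) and a black bar at (228,195). The guide is at (378,223), the offcut at (467,238) and the ring gauge at (350,187). Next I take a close view with the wrist camera.

```bash
python3 - <<'E'
from h import *
im,d=env.grab_frame('wrist'); np.savez('w1.npz',im=im,d=d,); save(im,'w1.png',s=1.25)
for t in ['saw_slot','fence','far_pivot','near_pivot','far_foot','guide']:
    for r in env.pinpoint('wrist',t)[:3]:
        u=r['xy'];dd=d[int(u[1]),int(u[0])]
        print(t,round(r['score'],2),np.round(u,1),dd and np.round(atd('wrist',u,dd),1))
sd=np.load('sd.npy')
for t in ['bar','offcut','ring_gauge','hammer','driver']:
  env.grab_frame('scene') if t=='bar' else 0
  for r in env.masks_of('scene',t)[:4]:
    m=r['region'];P=cloud('scene',sd)[m];top=P[P[:,2]>8] if t in('bar','offcut') else P
    c=np.flip(np.argwhere(m),1).mean(0)
    print(t,round(r['score'],2),np.round(c),P.min(0).round(),P.max(0).round(),m.sum())
    if t in('bar','offcut') and len(top)>5:
        (cx,cy),(w,h),a=cv2.minAreaRect(top[:,:2].astype(np.float32));print('   ',cx,cy,w,h,a)
E
```

```text
saw_slot 0.97 [259.2 190.5] [504.2 -11.7  18.2]
fence 0.75 [258.5 164.8] [504.8  20.2  17.7]
far_pivot 0.64 [253.  94.] [517.6  96.7  93.7]
far_pivot 0.29 [171.4 239.8] [387.  -77.5  18.2]
near_pivot 0.86 [268.3 143.7] [529.4  52.3  92.4]
far_foot 0.73 [249.9  91.2] [515.7  98.8  97.2]
far_foot 0.72 [257.5 164.4] [503.7  20.8  18. ]
guide 0.71 [257.8 171.5] [503.9  12.3  19.2]
bar 0.88 [271. 211.] [ 499. -386.    1.] [ 552. -258.   27.] 267
    525.9758911132812 -324.1651611328125 132.1155242919922 24.785682678222656 72.36125183105469
bar 0.87 [279. 180.] [ 351. -406.   -3.] [1450.   34. 1222.] 301
    889.1534423828125 -131.53125 1163.31787109375 116.86571502685547 22.154476165771484
bar 0.56 [185. 181.] [ 382. -686.   -3.] [ 507. -619.   28.] 184
    444.3974914550781 -655.8554077148438 136.96102905273438 20.560302734375 26.04191017150879
bar 0.52 [228. 196.] [ 455. -543.   -1.] [1450.   34. 1222.] 278
    943.4362182617188 -204.40914916992188 1112.1431884765625 126.30745697021484 31.659008026123047
offcut 0.71 [466. 239.] [504. 270.  -3.] [538. 337.  25.] 171
    519.5816040039062 304.9775695800781 66.7220230102539 23.795869827270508 75.88301849365234
offcut 0.23 [405. 215.] [463.  92.  20.] [542. 122.  99.] 65
    501.7882995605469 109.35812377929688 28.604883193969727 79.59514617919922 80.38824462890625
ring_gauge 0.65 [404. 220.] [460.  34.  13.] [1450.  126. 1222.] 188
ring_gauge 0.42 [349. 189.] [ 344. -105.   -4.] [1450.   34. 1222.] 146
hammer 0.77 [380. 287.] [674. -65.   3.] [1450.  156. 1222.] 825
hammer 0.46 [377. 223.] [ 412. -100.   -6.] [1450.  141. 1222.] 2048
driver 0.55 [442. 197.] [321.  34.  -6.] [1450.  268. 1222.] 213
```

View pics/w1.png

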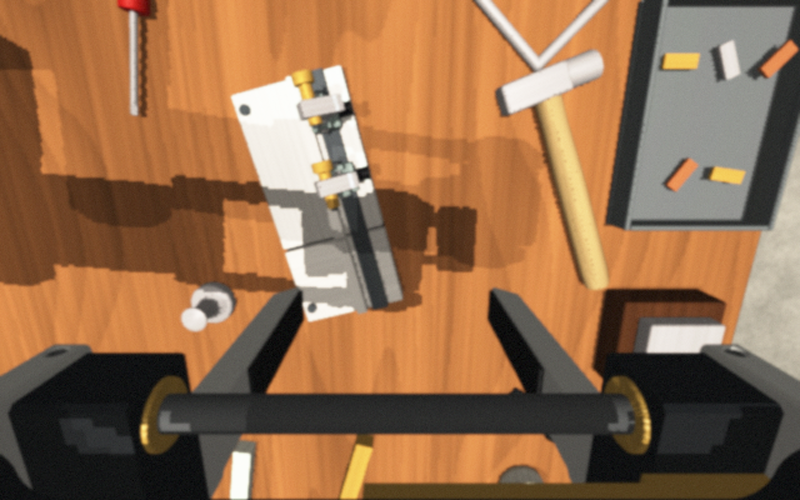

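The wrist view shows the guide with its far stop at about (254,82) and its near stop at about (268,144), in unscaled pixels. The slot is at (262,192). The guide's y axis points up and to the left. Next I fit the guide and stops from depth.

```bash
python3 - <<'E'
from h import *
f=np.load('w1.npz');P=cloud('wrist',f['d']);ok=f['d']>0
x,y,z=P[...,0],P[...,1],P[...,2]
box=ok&(x>400)&(x<640)&(y>-140)&(y<160)
print('bench z',np.median(z[ok&(z<8)&(z>-8)]))
m=(box&(z>13)&(z<31)).astype(np.uint8)
n,l,s,c=cv2.connectedComponentsWithStats(m); k=1+s[1:,4].argmax(); q=P[l==k]
r=cv2.minAreaRect(q[:,:2].astype(np.float32));print('rect',r)
# corners picked from picture
C=np.array([[232,95],[342,66],[402,299],[308,320]])/1.25
W=np.array([atz('wrist',c,18)[:2] for c in C]);G=np.array([[-45,125],[58,125],[58,-105],[-45,-105]],float)
mg,mw=G.mean(0),W.mean(0);U,S,V=np.linalg.svd((G-mg).T@(W-mw));Rm=(U@V).T
yaw=np.arctan2(Rm[1,0],Rm[0,0]);o=mw-Rm@mg;print('yaw',yaw,'o',o,'res',(G@Rm.T+o-W).round(1).tolist())
for a,b in((54,62),(62,110)):
    Q=P[box&(z>a)&(z<b)]; g=(Q[:,:2]-o)@Rm
    print(a,'pts guide x,y,z:');
    for lo,hi in((0,20),(20,45),(45,70),(70,95),(95,125)):
        t=(g[:,1]>=lo)&(g[:,1]<hi)
        if t.sum()>3: print(lo,t.sum(),g[t].min(0).round(1),g[t].max(0).round(1),g[t].mean(0).round(1),Q[t,2].max().round(1))
E
```

```text
bench z 0.46653610821402935
rect ((504.52227783203125, 21.339767456054688), (103.48526000976562, 230.72471618652344), 14.210052490234375)
yaw 0.23998304048576027 o [501.21847588  10.58810357] res [[-0.4, 0.9], [0.0, 1.5], [0.7, -0.9], [-0.3, -1.5]]
54 pts guide x,y,z:
0 28 [29.5 17.3] [40.4 19.9] [35.4 18.6] 59.6
20 54 [29.3 20.1] [40.3 43.2] [35.5 35.9] 61.4
70 62 [26.4 73.8] [40.7 82.9] [34.7 76.5] 61.9
95 14 [33.9 97.6] [39.6 99.9] [37.2 99. ] 60.4
62 pts guide x,y,z:
0 81 [25.3 11.3] [34.9 19.9] [30.5 16.1] 95.1
20 629 [19.1 20. ] [53.3 45. ] [35.6 31.9] 99.8
45 86 [22.4 45. ] [37.3 49.6] [30.6 47.3] 98.5
70 690 [22.9 73.3] [56.9 94.9] [39.9 85.5] 100.5
95 311 [26.3 95. ] [ 41.8 112.1] [ 34.7 104.3] 98.4
```

The depth fit gives the guide at o≈(501,10.3) with yaw≈0.245. The near stop is at y≈30 and the far stop at y≈87, both in the guide frame. I now move behind the far flag with the jaws shut.

```bash
python3 -m pendant '-0.6 -3.8 0 0 0 0 0; -0.6 -3.8 0 0 0 0 0; -0.6 -3.8 0 0 0 0 0; 0 0 4 0 0 -0.1225 0; 0 0 4 0 0 -0.1225 0; 0 0 0 0 0 0 0; 0 0 0 0 0 0 0; 0 0 0 0 0 0 0'
cat >> h.py <<'E'
O=np.array([501,10.3]);YAW=0.245
def g2w(p,o=O,yaw=YAW):
    c,s=np.cos(yaw),np.sin(yaw);return o+np.array([[c,-s],[s,c]])@np.array(p[:2])
def w2g(p,o=O,yaw=YAW):
    c,s=np.cos(yaw),np.sin(yaw);return np.array([[c,s],[-s,c]])@(np.array(p[:2])-o)
def st():
    s=env.sense();t=s['tool_pos'];r=R.from_quat(s['eef_rot']);X=r.as_matrix()
    print('t',round(s['t'],2),'guide',w2g(t).round(1),'z',t[2].round(1),'tipz',(t[2]-25).round(1),'xaxis yaw',np.arctan2(X[1,0],X[0,0]).round(3),'F',s['wrist_force'].round(1),'Fg',(w2g(s['wrist_force'][:2]+O)).round(1),'gap',round(s['finger_gap'],1))
E
python3 - <<'E'
from h import *
st()
im,d=env.grab_frame('wrist'); np.savez('w2.npz',im=im,d=d); save(im,'w2.png',s=1.25)
im,d=env.grab_frame('side'); save(im,'s2.png',box=(220,150,420,290),s=4)
E
```

```text
t: 1.9
tool_pos: [558.8, 113.9, 152.6]
eef_rot: [0.993, 0.121, 0.002, 0.0]
wrist_force: [-0.5, -1.1, 0.8]
finger_gap: 33.3
t 1.9 guide [81.2 86.5] z 152.6 tipz 127.6 xaxis yaw 0.243 F [-0.5 -1.1  0.8] Fg [-0.7 -1. ] gap 33.3
```

View pics/w2.png

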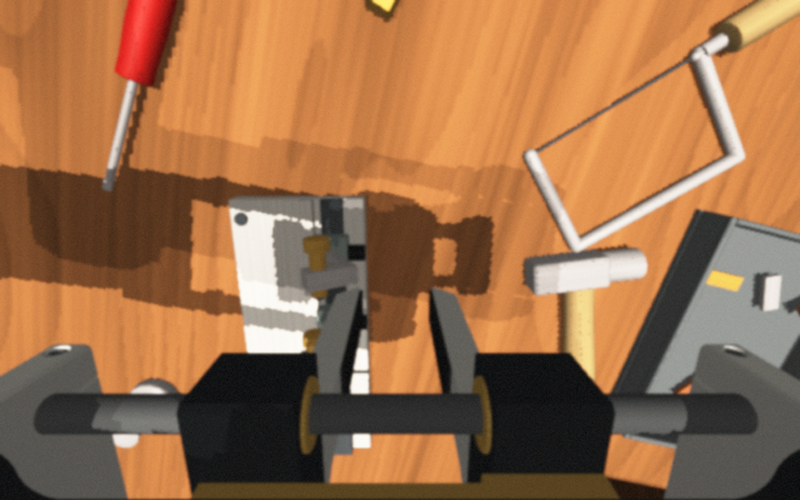

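The far stop shows at about (325,275) in the scaled picture and its knob at (357,252), left of the half-closed fingers. I refine the stop and flag positions from this depth frame while the fingers finish shutting.

```bash
python3 - <<'E'
from h import *
f=np.load('w2.npz');P=cloud('wrist',f['d']);ok=f['d']>0
g=(P[...,:2]-O)@np.array([[np.cos(YAW),-np.sin(YAW)],[np.sin(YAW),np.cos(YAW)]]);z=P[...,2]
b=ok&(g[...,1]>60)&(g[...,1]<122)&(g[...,0]>5)&(g[...,0]<62)
for a,c in((54,61),(61,75),(75,86),(86,92),(92,105)):
    m=b&(z>a)&(z<c);q=g[m]
    if m.sum()>3: print(a,m.sum(),np.percentile(q,[2,50,98],axis=0).round(1).tolist())
m=ok&(z>13)&(z<31)&(g[...,0]>-70)&(g[...,0]<80)&(g[...,1]<150)&(g[...,1]>60)
print('plate pts',np.percentile(g[m],[1,99],axis=0))
E
python3 -m pendant '0 0 0 0 0 0 0; 0 0 0 0 0 0 0; 0 0 0 0 0 0 0; 0 0 0 0 0 0 0; 0 0 2 0 0 0 0; 0 0 1.8 0 0 0 0; 0 0 1 0 0 0 0; 0 0 1 0 0 0 0'; python3 -c 'from h import *;st()'
```

```text
54 65 [[33.8, 87.4], [37.6, 93.1], [41.7, 100.2]]
61 74 [[36.4, 88.8], [42.4, 92.9], [50.2, 93.4]]
75 171 [[31.3, 82.4], [51.6, 93.0], [57.0, 112.0]]
86 391 [[24.3, 74.3], [44.8, 90.0], [54.1, 112.2]]
92 812 [[27.2, 77.1], [35.2, 92.8], [43.4, 112.0]]
plate pts [[-44.20030946  61.05922032]
 [ 56.94560018 125.11139598]]
t: 2.8
tool_pos: [557.1, 114.0, 91.9]
eef_rot: [0.993, 0.122, -0.0, 0.0]
wrist_force: [-0.6, 0.8, 0.7]
finger_gap: 0.0
t 2.8 guide [79.6 87. ] z 91.9 tipz 66.9 xaxis yaw 0.245 F [-0.6  0.8  0.7] Fg [-0.4  1. ] gap 0.0
```

```bash
python3 -m pendant '-0.8 0 0 0 0 0 0; -0.7 0 -0.2 0 0 0 0; -0.6 0 0 0 0 0 0; -0.6 0 0 0 0 0 0; -0.6 0 0 0 0 0 0'; python3 -c 'from h import *;st()'; python3 -m pendant '-0.6 0 0 0 0 0 0; -0.6 0 0 0 0 0 0; -0.6 0 0 0 0 0 0; -0.6 0 0 0 0 0 0; -0.6 0 0 0 0 0 0';python3 -c 'from h import *;st()'
```

```text
t: 3.3
tool_pos: [525.7, 105.9, 95.7]
eef_rot: [0.993, 0.122, 0.002, 0.0]
wrist_force: [3.3, 0.4, 3.3]
finger_gap: 0.2
t 3.3 guide [47.1 86.8] z 95.7 tipz 70.7 xaxis yaw 0.245 F [3.3 0.4 3.3] Fg [ 3.3 -0.5] gap 0.2
t: 3.8
tool_pos: [495.4, 98.7, 94.3]
eef_rot: [0.993, 0.122, -0.0, -0.0]
wrist_force: [4.0, 1.4, 1.3]
finger_gap: 0.3
t 3.8 guide [16.  87.1] z 94.3 tipz 69.3 xaxis yaw 0.245 F [4.  1.4 1.3] Fg [4.2 0.4] gap 0.3
```

```bash
python3 -m pendant '-0.6 0 0 0 0 0 0; -0.6 0 0 0 0 0 0; -0.4 0 0 0 0 0 0; 0 0 0.4 0 0 0 0; 0 0 0.4 0 0 0 0; 0 0 0.3 0 0 0 0; 0 0 0.2 0 0 0 0; 0 0 0 0 0 0 0'; python3 -c 'from h import *;st()'; python3 -m pendant '0 0 0.2 0 0 0 0; 0 0 0.1 0 0 0 0; 0 0 0 0 0 0 0';python3 -c 'from h import *;st()'
```

```text
t: 4.6
tool_pos: [480.1, 94.8, 80.8]
eef_rot: [0.993, 0.122, -0.001, -0.0]
wrist_force: [-0.3, 0.4, 0.6]
finger_gap: 0.4
t 4.6 guide [ 0.2 87.1] z 80.8 tipz 55.8 xaxis yaw 0.245 F [-0.3  0.4  0.6] Fg [-0.2  0.5] gap 0.4
t: 4.9
tool_pos: [480.5, 94.8, 78.3]
eef_rot: [0.993, 0.122, 0.0, 0.0]
wrist_force: [0.1, -0.3, 0.3]
finger_gap: 0.6
t 4.9 guide [ 0.6 87. ] z 78.3 tipz 53.3 xaxis yaw 0.245 F [ 0.1 -0.3  0.3] Fg [ 0.1 -0.3] gap 0.6
```

```bash
python3 -m pendant '0 0 0.1 0 0 0 0; 0 0 0.1 0 0 0 0'; python3 -m pendant '0 0 0.1 0 0 0 0'; python3 -m pendant '0 0 0.1 0 0 0 0';  python3 - <<'E'
from h import *
st()
im,d=env.grab_frame('side'); save(im,'s3.png',box=(220,150,420,290),s=4)
E
```

```text
t: 5.1
tool_pos: [480.5, 94.8, 76.9]
eef_rot: [0.993, 0.122, 0.0, 0.0]
wrist_force: [-3.3, -0.2, 10.1]
finger_gap: 0.1
t: 5.2
tool_pos: [480.5, 94.8, 76.6]
eef_rot: [0.993, 0.122, 0.0, 0.0]
wrist_force: [-4.5, -0.1, 15.9]
finger_gap: 0.6
t: 5.3
tool_pos: [480.6, 94.8, 76.3]
eef_rot: [0.992, 0.122, 0.0, 0.0]
wrist_force: [-5.1, -1.0, 22.4]
finger_gap: 0.5
t 5.3 guide [ 0.7 86.9] z 76.3 tipz 51.3 xaxis yaw 0.245 F [-5.1 -1.  22.4] Fg [-5.2  0.3] gap 0.5
```

View pics/s3.png

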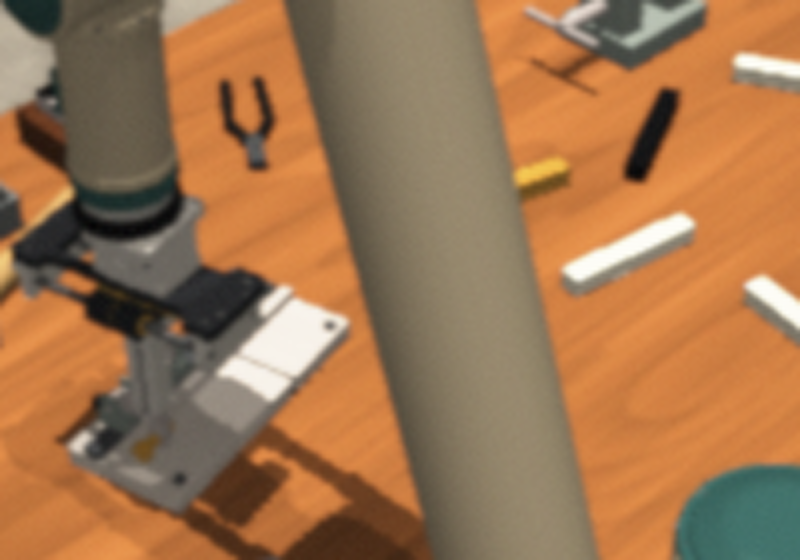

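Resistance rose stiffly, to about 22 N, with the tips at z≈51.5, where the lowered arm top should be (52). So the far flag is on its limit. The side picture shows the closed fingers pressing at (150,400) with the brass screw at (148,447) low in the trough. Now I go up and over to the bar.

```bash
python3 -m pendant '0 0 -3 0 0 0 0; 0 0 -5 0 0 0 0; 0 0 -5 0 0 0 0; 0 0 -2.4 0 0 0 0'; python3 -m pendant '-0.64 4.93 0 0 0 0 100; -0.64 4.93 0 0 0 0 100; -0.64 4.93 0 0 0 0 100; -0.64 4.93 0 0 0 0 100; -0.64 4.93 0 0 0 0 100; -0.64 4.93 0 0 0 0 100; -0.64 4.93 0 0 0 0 100; -0.64 4.93 0 0 0 0 100'; python3 -m pendant '0 0 0 0 0 0.138 100; 0 0 0 0 0 0.138 100; 0 0 0 0 0 0.138 100; 0 0 0 0 0 0.138 100; 0 0 0 0 0 0 100; 0 0 0 0 0 0 100; 0 0 0 0 0 0 100'
python3 - <<'E'
from h import *
s=env.sense();im,d=env.grab_frame('wrist'); np.savez('w3.npz',im=im,d=d); save(im,'w3.png',s=1.25)
P=cloud('wrist',d);ok=d>0
for r in env.masks_of('wrist','bar')[:3]:
    m=r['region']&ok&(P[...,2]>12)&(P[...,2]<30);Q=P[m][:,:2].astype(np.float32)
    if len(Q)>20: print(round(r['score'],2),r['rect'],cv2.minAreaRect(Q),P[m][:,2].mean(), np.median(im[r['region']],axis=0))
st();print(s['tool_pos'])
E
```

```text
t: 5.75
tool_pos: [482.6, 95.0, 232.9]
eef_rot: [0.992, 0.122, 0.004, 0.0]
wrist_force: [0.9, 0.3, -0.9]
finger_gap: 0.3
t: 6.55
tool_pos: [526.5, -302.5, 228.3]
eef_rot: [0.993, 0.122, 0.0, 0.0]
wrist_force: [0.7, -0.1, 0.3]
finger_gap: 61.0
t: 7.25
tool_pos: [526.5, -300.1, 228.4]
eef_rot: [0.988, -0.152, 0.0, -0.0]
wrist_force: [0.0, -1.5, 0.4]
finger_gap: 94.1
0.97 [194.6, 186.3, 241.6, 282.1] ((384.63323974609375, -333.3304748535156), (129.90176391601562, 20.748701095581055), 80.63488006591797) 19.6221984024917 [212.  206.  185.5]
0.88 [91.9, 273.1, 168.8, 289.7] ((248.99783325195312, -364.5071716308594), (20.844404220581055, 69.58984375), 80.51639556884766) 18.07082381864819 [126. 117. 103.]
0.85 [307.3, 149.4, 326.3, 247.9] ((521.2724609375, -322.23138427734375), (129.66937255859375, 20.001888275146484), 74.47303771972656) 20.2367620688368 [153. 112.  48.]
t 7.35 guide [ -50.6 -307.4] z 228.5 tipz 203.5 xaxis yaw -0.306 F [-0.4 -0.3  0.3] Fg [-0.4 -0.2] gap 94.2
[ 526.46456051 -300.14711156  228.40061146]
```

View pics/w3.png

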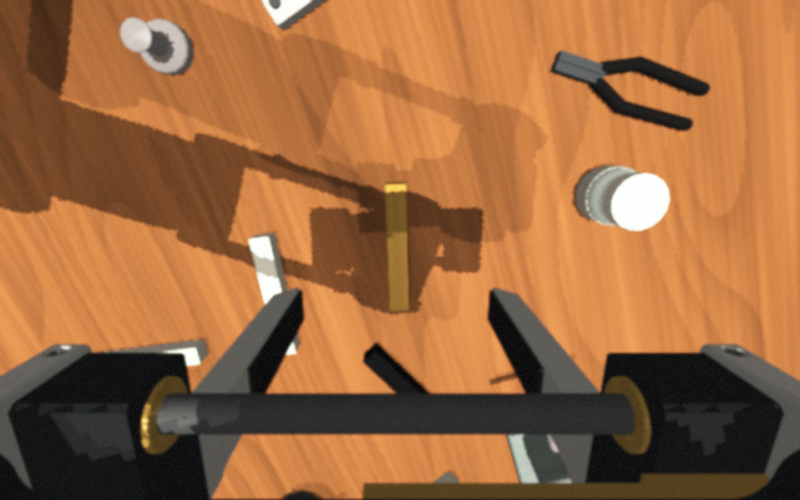

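This shows the brass bar at (397,247) in the scaled picture, with no clutter within the jaw span. It measures 129.7×20.0 mm with its top at z=20, so it is the right object. The white bar at (268,270) and black bar at (395,365) are clear of the jaws. I descend about 14 mm off its centre.

```bash
python3 -m pendant '0.2 3.67 0 0 0 -0.035 100; 0 0 5 0 0 0 100; 0 0 5 0 0 0 100; 0 0 5 0 0 0 100; 0 0 2 0 0 0 100; 0 0 0 0 0 0 100; 0 0 0 0 0 0 100'; python3 - <<'E'
from h import *
st();im,d=env.grab_frame('wrist')
P=cloud('wrist',d)
s=env.sense();X=R.from_quat(s['eef_rot'])
m=(d>0)&(P[...,2]>14)&(P[...,2]<26)
L=X.inv().apply(P[m]-s['tool_pos']);k=(abs(L[:,0])<30)&(L[:,1]<70)&(L[:,1]>-120);L=L[k]
print(np.percentile(L,[1,50,99],axis=0).round(1)); print(cv2.minAreaRect(L[:,:2].astype(np.float32)))
E
```

```text
t: 8.05
tool_pos: [517.8, -336.2, 59.0]
eef_rot: [0.991, -0.135, 0.0, 0.0]
wrist_force: [0.7, -0.5, 0.1]
finger_gap: 94.2
t 8.05 guide [ -67.8 -340.2] z 59.0 tipz 34.0 xaxis yaw -0.271 F [ 0.7 -0.5  0.1] Fg [ 0.5 -0.7] gap 94.2
[[-10.3 -78.5  37.3]
 [ -0.4 -22.8  38.8]
 [  9.2  48.5  40.3]]
((-0.5782699584960938, -14.347335815429688), (129.5304718017578, 20.100994110107422), 89.9903335571289)
```

```bash
python3 -m pendant '-0.05 0 1.3 0 0 0 100; 0 0 0.95 0 0 0 100; 0 0 0 0 0 0 100; 0 0 0 0 0 0 10; 0 0 0 0 0 0 10; 0 0 0 0 0 0 10; 0 0 0 0 0 0 10; 0 0 0 0 0 0 10';python3 -m pendant '0 0 0 0 0 0 10; 0 0 0 0 0 0 10; 0 0 0 0 0 0 10; 0 0 0 0 0 0 10; 0 0 0 0 0 0 10; 0 0 0 0 0 0 10; 0 0 0 0 0 0 10; 0 0 0 0 0 0 10'; python3 -c 'from h import *;st()'
```

```text
t: 8.9
tool_pos: [516.9, -335.7, 36.2]
eef_rot: [0.991, -0.136, 0.0, 0.0]
wrist_force: [-0.1, -1.0, -0.3]
finger_gap: 57.5
t: 9.7
tool_pos: [517.0, -335.8, 36.0]
eef_rot: [0.991, -0.136, 0.0, 0.0]
wrist_force: [1.5, -0.4, -1.0]
finger_gap: 19.8
t 9.7 guide [ -68.4 -339.7] z 36.0 tipz 11.0 xaxis yaw -0.272 F [ 1.5 -0.4 -1. ] Fg [ 1.3 -0.7] gap 19.8
```

```bash
python3 -m pendant '0 0 -2 0 0 0 10; 0 0 -4 0 0 0 10; 0 0 -4 0 0 0 10; 0 0 -4 0 0 0 10; 0 0 0 0 0 0 10'; python3 -m pendant '-0.5 -1.6 0 0 0 0 10; -1.39 -4.31 0 0 0 0 10; -1.39 -4.31 0 0 0 0 10; -1.39 -4.31 0 0 0 0 10; -1.39 -4.31 0 0 0 0 10; -1.39 -4.31 0 0 0 0 10; -1.39 -4.31 0 0 0 0 10; -0.92 -2.73 0 0 0 0 10'; python3 -m pendant '0 0 0 0 0 -0.129 10; 0 0 0 0 0 -0.129 10; 0 0 0 0 0 -0.129 10; 0 0 0 0 0 -0.13 10; 0 0 0 0 0 0 10; 0 0 0 0 0 0 10'
python3 - <<'E'
from h import *
s=env.sense();im,d=env.grab_frame('wrist'); np.savez('w4.npz',im=im,d=d); save(im,'w4.png',s=1.25);st()
P=cloud('wrist',d)
X=R.from_quat(s['eef_rot']);L=X.inv().apply((P-s['tool_pos']).reshape(-1,3)).reshape(P.shape)
m=(d>0)&(abs(L[...,0])<14)&(L[...,1]<-15)&(L[...,1]>-110)&(L[...,2]>0)&(L[...,2]<40)
Q=L[m];print('bar in tool',np.percentile(Q,[1,50,99],axis=0).round(1))
if len(Q)>20:
    a=np.polyfit(Q[:,1],Q[:,2],1);print('pitch slope',a)
    print(cv2.minAreaRect(Q[:,:2].astype(np.float32)))
g=(P[...,:2]-O)@np.array([[np.cos(YAW),-np.sin(YAW)],[np.sin(YAW),np.cos(YAW)]]);z=P[...,2]
b=(d>0)&(g[...,1]>55)&(g[...,1]<122)&(g[...,0]>-20)&(g[...,0]<20)&(z>22)&(z<70)
print('far foot',np.percentile(np.c_[g[b],z[b]],[1,25,50,75,99],axis=0).round(1))
E
```

```text
t: 10.2
tool_pos: [519.0, -337.7, 181.3]
eef_rot: [0.991, -0.136, 0.004, 0.003]
wrist_force: [0.8, -0.4, -3.6]
finger_gap: 19.6
t: 11.0
tool_pos: [499.9, -14.4, 172.9]
eef_rot: [0.991, -0.135, -0.004, -0.001]
wrist_force: [-0.0, -0.2, -4.2]
finger_gap: 19.4
t: 11.6
tool_pos: [502.0, -17.9, 174.0]
eef_rot: [0.993, 0.121, -0.002, -0.001]
wrist_force: [-0.2, 0.6, -4.8]
finger_gap: 19.6
t 11.65 guide [ -5.5 -27.9] z 174.5 tipz 149.5 xaxis yaw 0.243 F [-0.3  0.8 -4.1] Fg [-0.1  0.8] gap 19.5
bar in tool [[ -9.5 -77.9  14.2]
 [  0.5 -49.1  15.6]
 [ 10.  -15.7  17.1]]
pitch slope [-5.63711051e-03  1.53269081e+01]
((0.2353067398071289, -46.701194763183594), (20.054412841796875, 63.37372970581055), 0.05980014055967331)
far foot [[ -8.8  56.3  25.7]
 [ -0.9  80.7  27.9]
 [ 10.5  88.7  33.4]
 [ 15.2 104.1  52. ]
 [ 19.8 120.9  53.9]]
```

View pics/w4.png

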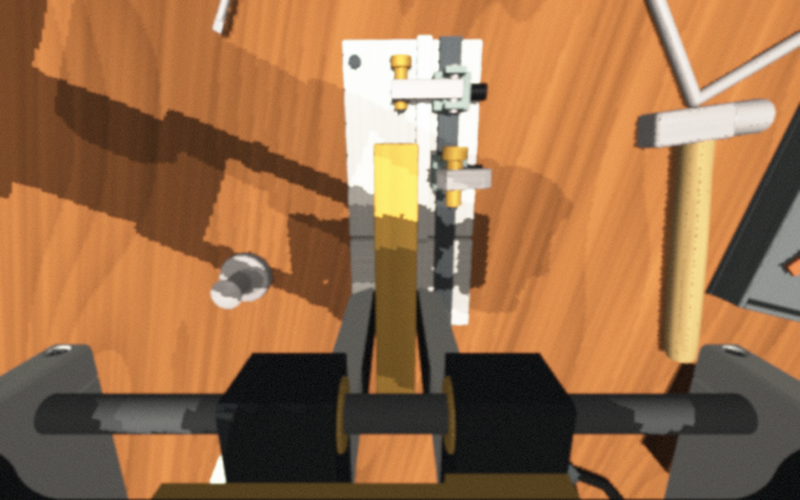

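The picture shows the far flag down at (420,90), with its arm top at 52 to 54 mm. The near flag is up at (463,178). The bar hangs level and straight in the jaws, with its end at (396,147) well short of the screw. I lower it into the trough.

```bash
python3 -m pendant '0.1 0 4 0 0 0 10; 0 0 4 0 0 0 10; 0 0 2 0 0 0 10; 0 0 1 0 0 0 10; 0 0 0.5 0 0 0 10; 0 0 0 0 0 0 10; 0 0 0 0 0 0 10'; python3 -m pendant '0 0 0.2 0 0 0 10; 0 0 0.1 0 0 0 10; 0 0 0 0 0 0 10';  python3 -c 'from h import *;st()'
```

```text
t: 12.35
tool_pos: [505.9, -18.6, 62.0]
eef_rot: [0.993, 0.122, 0.001, 0.0]
wrist_force: [0.2, -0.1, -3.8]
finger_gap: 19.5
t: 12.65
tool_pos: [504.9, -18.4, 58.3]
eef_rot: [0.993, 0.122, 0.0, 0.0]
wrist_force: [0.5, -0.7, -5.3]
finger_gap: 19.6
t 12.65 guide [ -3.2 -28.8] z 58.3 tipz 33.3 xaxis yaw 0.245 F [ 0.5 -0.7 -5.3] Fg [ 0.3 -0.8] gap 19.6
```

```bash
python3 -m pendant '0 0 0.2 0 0 0 10; 0 0 0.1 0 0 0 10; 0 0 0 0 0 0 10'; python3 -m pendant '0 0 0.1 0 0 0 10'; python3 -m pendant '0 0 0.1 0 0 0 10; 0 0 0 0 0 0 10'; python3 -c 'from h import *;st()'
```

```text
t: 12.95
tool_pos: [504.6, -18.4, 54.8]
eef_rot: [0.993, 0.122, -0.0, -0.0]
wrist_force: [-1.1, -0.4, -3.4]
finger_gap: 19.8
t: 13.05
tool_pos: [504.9, -18.5, 54.0]
eef_rot: [0.993, 0.122, 0.0, 0.0]
wrist_force: [0.1, -1.0, -1.6]
finger_gap: 19.5
t: 13.25
tool_pos: [504.9, -18.5, 54.0]
eef_rot: [0.992, 0.122, 0.0, 0.0]
wrist_force: [-1.9, 0.2, 5.2]
finger_gap: 19.7
t 13.25 guide [ -3.2 -28.9] z 54.0 tipz 29.0 xaxis yaw 0.245 F [-1.9  0.2  5.2] Fg [-1.8  0.7] gap 19.7
```

The bar touched down at the expected height. I ease the down-force and slide it to the fence.

```bash
python3 -m pendant '0 0 -0.06 0 0 0 10; 0.1 0 0 0 0 0 10; 0.1 0 0 0 0 0 10'; python3 -m pendant '0.1 0 0 0 0 0 10;0 0 0 0 0 0 10'; python3 -c 'from h import *;st()'; python3 -m pendant '0.1 0 0 0 0 0 10;0 0 0 0 0 0 10'; python3 -c 'from h import *;st()'
```

```text
t: 13.55
tool_pos: [505.1, -18.4, 54.0]
eef_rot: [0.992, 0.123, -0.002, 0.0]
wrist_force: [-5.3, -2.9, 8.8]
finger_gap: 19.9
t: 13.75
tool_pos: [505.1, -18.4, 54.0]
eef_rot: [0.992, 0.123, -0.003, 0.0]
wrist_force: [-7.4, -2.7, 9.0]
finger_gap: 19.6
t 13.75 guide [ -3.  -28.8] z 54.0 tipz 29.0 xaxis yaw 0.246 F [-7.4 -2.7  9. ] Fg [-7.8 -0.8] gap 19.6
t: 13.95
tool_pos: [505.2, -18.3, 54.0]
eef_rot: [0.992, 0.123, -0.004, 0.0]
wrist_force: [-8.6, -5.0, 11.2]
finger_gap: 19.6
t 13.95 guide [ -2.9 -28.8] z 54.0 tipz 29.0 xaxis yaw 0.247 F [-8.6 -5.  11.2] Fg [-9.6 -2.7] gap 19.6
```

```bash
python3 -m pendant '0 0 -0.1 0 0 0 10; 0 0 0 0 0 0 10'; python3 -c 'from h import *;st()'; python3 -m pendant '0 0 -0.1 0 0 0 10;0 0 0 0 0 0 10'; python3 - <<'E'
from h import *
st()
im,d=env.grab_frame('wrist'); np.savez('w5.npz',im=im,d=d); save(im,'w5.png',box=(230,20,430,260),s=2.5)
P=cloud('wrist',d)
g=(P[...,:2]-O)@np.array([[np.cos(YAW),-np.sin(YAW)],[np.sin(YAW),np.cos(YAW)]]);z=P[...,2]
for y in (-5,5,45,50,60):
    m=(d>0)&(abs(g[...,1]-y)<2.5)&(g[...,0]>-50)&(g[...,0]<65)
    o=np.argsort(g[...,0][m]);print(y,[(round(float(a),0),round(float(b),0)) for a,b in zip(g[...,0][m][o],z[m][o])][::6])
E
```

```text
t: 14.15
tool_pos: [507.8, -17.5, 54.1]
eef_rot: [0.992, 0.122, -0.001, 0.0]
wrist_force: [-2.3, -0.5, -2.2]
finger_gap: 19.6
t 14.15 guide [ -0.1 -28.7] z 54.1 tipz 29.1 xaxis yaw 0.245 F [-2.3 -0.5 -2.2] Fg [-2.3  0.1] gap 19.6
t: 14.35
tool_pos: [507.7, -17.4, 54.9]
eef_rot: [0.992, 0.122, -0.001, -0.0]
wrist_force: [-2.7, -1.5, -4.2]
finger_gap: 19.6
t 14.35 guide [ -0.2 -28.5] z 54.9 tipz 29.9 xaxis yaw 0.245 F [-2.7 -1.5 -4.2] Fg [-3.  -0.8] gap 19.6
-5 [(-50.0, 145.0), (-50.0, 145.0), (-50.0, 145.0), (-50.0, 144.0), (-50.0, 146.0), (-49.0, 145.0), (-49.0, 145.0), (-49.0, 146.0), (-49.0, 145.0), (-49.0, 146.0), (-49.0, 144.0), (-49.0, 145.0), (-49.0, 161.0), (-49.0, 146.0), (-49.0, 145.0), (-49.0, 145.0), (-49.0, 160.0), (-48.0, 146.0), (-48.0, 144.0), (-48.0, 144.0), (-48.0, 145.0), (-48.0, 145.0), (-48.0, 145.0), (-48.0, 146.0), (-48.0, 145.0), (-48.0, 145.0), (-47.0, 146.0), (-47.0, 146.0), (-47.0, 145.0), (-47.0, 146.0), (-47.0, 146.0), (-47.0, 146.0), (-47.0, 146.0), (-47.0, 145.0), (-47.0, 144.0), (-47.0, 146.0), (-46.0, 145.0), (-46.0, 160.0), (-46.0, 145.0), (-46.0, 145
[... 28228 characters left out ...]
.0), (38.0, 26.0), (39.0, 26.0), (39.0, 27.0), (39.0, 26.0), (40.0, 27.0), (40.0, 27.0), (40.0, 26.0), (41.0, 27.0), (41.0, 26.0), (43.0, 18.0), (44.0, 18.0), (44.0, 18.0), (45.0, 18.0), (45.0, 18.0), (45.0, 17.0), (46.0, 17.0), (46.0, 18.0), (47.0, 19.0), (47.0, 18.0), (48.0, 18.0), (48.0, 20.0), (48.0, 19.0), (49.0, 19.0), (49.0, 19.0), (49.0, 17.0), (50.0, 18.0), (50.0, 18.0), (51.0, 18.0), (51.0, 18.0), (51.0, 19.0), (52.0, 18.0), (52.0, 18.0), (53.0, 19.0), (53.0, 19.0), (53.0, 18.0), (54.0, 18.0), (54.0, 20.0), (54.0, 19.0), (55.0, 19.0), (55.0, 19.0), (56.0, 18.0), (56.0, 18.0), (57.0, 17.0), (62.0, 2.0), (63.0, -0.0), (63.0, -0.0), (64.0, -0.0), (64.0, 1.0), (65.0, 1.0), (65.0, 0.0)]
```

View pics/w5.png

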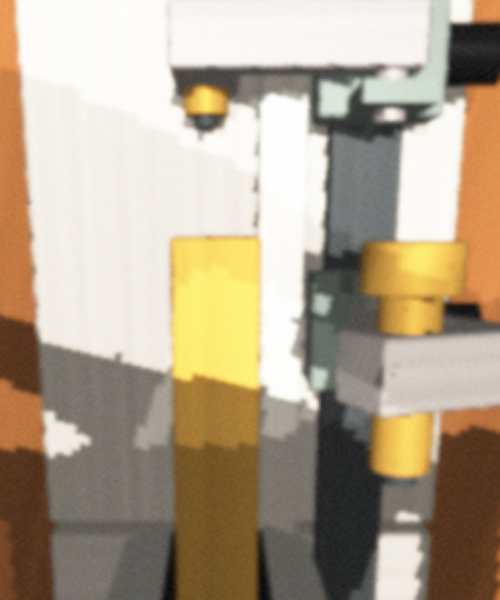

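The picture shows the bar flush against the fence at (215,240), with the lowered screw tip at (205,125) ahead of it. I will print far less from here. I put the weight back on the bed and slide the bar toward the stop.

```bash
python3 -m pendant '0 0 0.07 0 0 0 10; 0 0 0 0 0 0 10; 0 -0.4 0 0 0 0 10; 0 -0.4 0 0 0 0 10; 0 -0.3 0 0 0 0 10; 0 0 0 0 0 0 10'; python3 -c 'from h import *;st()'; python3 -m pendant '0 -0.1 0 0 0 0 10; 0 -0.1 0 0 0 0 10'; python3 -c 'from h import *;st()'
```

```text
t: 15.0
tool_pos: [505.2, -7.3, 54.7]
eef_rot: [0.992, 0.123, -0.001, 0.001]
wrist_force: [-3.4, -3.6, -4.0]
finger_gap: 19.3
t 15.0 guide [ -0.2 -18.1] z 54.7 tipz 29.7 xaxis yaw 0.246 F [-3.4 -3.6 -4. ] Fg [-4.2 -2.6] gap 19.3
t: 15.2
tool_pos: [504.9, -5.9, 54.7]
eef_rot: [0.992, 0.123, -0.001, 0.001]
wrist_force: [-4.7, -4.5, -3.6]
finger_gap: 19.4
t 15.2 guide [ -0.2 -16.7] z 54.7 tipz 29.7 xaxis yaw 0.246 F [-4.7 -4.5 -3.6] Fg [-5.6 -3.2] gap 19.4
```

```bash
python3 -m pendant '-0.05 -0.1 0.05 0 0 0 10; 0 -0.1 0 0 0 0 10; 0 -0.1 0 0 0 0 10'; python3 -c 'from h import *;st()'; for i in 1; do python3 -m pendant '0 -0.1 0 0 0 0 10; 0 -0.1 0 0 0 0 10'; python3 -c 'from h import *;st()'; done
```

```text
t: 15.5
tool_pos: [504.1, -3.2, 54.4]
eef_rot: [0.992, 0.123, -0.0, 0.001]
wrist_force: [-3.9, -4.8, -3.0]
finger_gap: 19.3
t 15.5 guide [ -0.2 -13.8] z 54.4 tipz 29.4 xaxis yaw 0.246 F [-3.9 -4.8 -3. ] Fg [-4.9 -3.7] gap 19.3
t: 15.7
tool_pos: [503.6, -1.2, 54.4]
eef_rot: [0.992, 0.123, -0.0, 0.001]
wrist_force: [-3.2, -5.3, -3.4]
finger_gap: 19.3
t 15.7 guide [ -0.2 -11.8] z 54.4 tipz 29.4 xaxis yaw 0.246 F [-3.2 -5.3 -3.4] Fg [-4.4 -4.3] gap 19.3
```

```bash
python3 -m pendant '0 -0.1 0 0 0 0 10; 0 -0.1 0 0 0 0 10'; python3 -c 'from h import *;st()'
```

```text
t: 15.9
tool_pos: [503.2, 0.7, 54.4]
eef_rot: [0.992, 0.123, -0.0, 0.001]
wrist_force: [-3.5, -5.6, -3.0]
finger_gap: 19.6
t 15.9 guide [-0.2 -9.8] z 54.4 tipz 29.4 xaxis yaw 0.246 F [-3.5 -5.6 -3. ] Fg [-4.7 -4.6] gap 19.6
```

```bash
python3 -m pendant '0 -0.1 0 0 0 0 10'; python3 -m pendant '0 -0.1 0 0 0 0 10'; python3 -c 'from h import *;st()'
```

```text
t: 16.0
tool_pos: [503.0, 1.7, 54.4]
eef_rot: [0.992, 0.123, -0.0, 0.001]
wrist_force: [-3.8, -5.0, -3.2]
finger_gap: 19.5
t: 16.1
tool_pos: [502.7, 2.7, 54.4]
eef_rot: [0.992, 0.123, -0.0, 0.001]
wrist_force: [-3.0, -5.2, -2.3]
finger_gap: 19.5
t 16.1 guide [-0.2 -7.8] z 54.4 tipz 29.4 xaxis yaw 0.246 F [-3.  -5.2 -2.3] Fg [-4.1 -4.3] gap 19.5
```

```bash
python3 -m pendant '0 -0.1 0 0 0 0 10'; python3 -m pendant '0 -0.1 0 0 0 0 10'; python3 -c 'from h import *;st()'
```

```text
t: 16.2
tool_pos: [502.4, 3.6, 54.4]
eef_rot: [0.992, 0.123, -0.0, 0.001]
wrist_force: [-3.5, -4.7, -3.5]
finger_gap: 19.5
t: 16.3
tool_pos: [502.2, 4.6, 54.4]
eef_rot: [0.992, 0.123, -0.0, 0.001]
wrist_force: [-3.8, -5.2, -3.3]
finger_gap: 19.6
t 16.3 guide [-0.2 -5.8] z 54.4 tipz 29.4 xaxis yaw 0.246 F [-3.8 -5.2 -3.3] Fg [-4.9 -4.1] gap 19.6
```

```bash
python3 -m pendant '0 -0.08 0 0 0 0 10'; python3 -m pendant '0 -0.08 0 0 0 0 10'; python3 -c 'from h import *;st()'
```

```text
t: 16.4
tool_pos: [502.0, 5.3, 54.4]
eef_rot: [0.992, 0.123, -0.0, 0.001]
wrist_force: [-3.9, -5.3, -3.4]
finger_gap: 19.4
t: 16.5
tool_pos: [501.8, 6.0, 54.4]
eef_rot: [0.992, 0.123, -0.0, 0.001]
wrist_force: [-3.9, -5.4, -3.2]
finger_gap: 19.5
t 16.5 guide [-0.2 -4.4] z 54.4 tipz 29.4 xaxis yaw 0.246 F [-3.9 -5.4 -3.2] Fg [-5.1 -4.3] gap 19.5
```

```bash
python3 -m pendant '0 -0.05 0 0 0 0 10'; python3 -m pendant '0 -0.05 0 0 0 0 10'; python3 -c 'from h import *;st()'
```

```text
t: 16.6
tool_pos: [501.7, 6.5, 54.4]
eef_rot: [0.992, 0.123, -0.0, 0.001]
wrist_force: [-3.4, -6.5, -2.9]
finger_gap: 19.3
t: 16.7
tool_pos: [501.6, 6.9, 54.4]
eef_rot: [0.992, 0.123, -0.0, 0.001]
wrist_force: [-3.6, -5.8, -3.1]
finger_gap: 19.7
t 16.7 guide [-0.2 -3.4] z 54.4 tipz 29.4 xaxis yaw 0.246 F [-3.6 -5.8 -3.1] Fg [-4.9 -4.8] gap 19.7
```

```bash
python3 -m pendant '0 -0.05 0 0 0 0 10'; python3 -m pendant '0 -0.05 0 0 0 0 10'; python3 -c 'from h import *;st()'
```

```text
t: 16.8
tool_pos: [501.5, 7.4, 54.4]
eef_rot: [0.992, 0.123, -0.0, 0.001]
wrist_force: [-3.2, -6.0, -2.8]
finger_gap: 19.7
t: 16.9
tool_pos: [501.5, 7.5, 54.5]
eef_rot: [0.992, 0.123, -0.0, 0.002]
wrist_force: [-3.7, -7.6, -3.6]
finger_gap: 19.8
t 16.9 guide [-0.2 -2.9] z 54.5 tipz 29.5 xaxis yaw 0.247 F [-3.7 -7.6 -3.6] Fg [-5.5 -6.5] gap 19.8
```

```bash
python3 -m pendant '0 -0.05 0 0 0 0 10'; python3 -m pendant '0 -0.05 0 0 0 0 10'; python3 -c 'from h import *;st()'
```

```text
t: 17.0
tool_pos: [501.4, 7.6, 54.4]
eef_rot: [0.992, 0.123, -0.0, 0.002]
wrist_force: [-3.7, -9.1, -3.7]
finger_gap: 19.2
t: 17.1
tool_pos: [501.4, 7.7, 54.5]
eef_rot: [0.992, 0.123, -0.0, 0.003]
wrist_force: [-3.6, -11.0, -3.5]
finger_gap: 19.9
t 17.1 guide [-0.2 -2.7] z 54.5 tipz 29.5 xaxis yaw 0.247 F [ -3.6 -11.   -3.5] Fg [-6.1 -9.8] gap 19.9
```

Solid contact: the TCP has stalled at y≈-2.7 and the force is climbing. I press to about 10 N net of friction and hold.

```bash
python3 -m pendant '0 -0.05 0 0 0 0 10; 0 -0.05 0 0 0 0 10'; python3 -c 'from h import *;st()';  python3 -m pendant '0 -0.04 0 0 0 0 10; 0 0 0 0 0 0 10; 0 0 0 0 0 0 10; 0 0 0 0 0 0 10; 0 0 0 0 0 0 10'; python3 -c 'from h import *;st()'
```

```text
t: 17.3
tool_pos: [501.4, 7.8, 54.5]
eef_rot: [0.992, 0.124, -0.0, 0.003]
wrist_force: [-2.9, -12.4, -3.2]
finger_gap: 19.4
t 17.3 guide [-0.2 -2.5] z 54.5 tipz 29.5 xaxis yaw 0.248 F [ -2.9 -12.4  -3.2] Fg [ -5.8 -11.3] gap 19.4
t: 17.8
tool_pos: [501.4, 7.9, 54.5]
eef_rot: [0.992, 0.124, -0.0, 0.003]
wrist_force: [-3.7, -12.4, -4.7]
finger_gap: 19.7
t 17.8 guide [-0.2 -2.4] z 54.5 tipz 29.5 xaxis yaw 0.248 F [ -3.7 -12.4  -4.7] Fg [ -6.6 -11.2] gap 19.7
```

```bash
python3 -m pendant '0 0 0.05 0 0 0 10; 0 0 0 0 0 0 10'; python3 -c 'from h import *;st()';  python3 -m pendant '-0.1 0.08 0 0 0 0 10; -0.05 0.04 0 0 0 0 10; 0 0 0 0 0 0 10'; python3 -c 'from h import *;st()'
```

```text
t: 18.0
tool_pos: [501.4, 7.9, 54.5]
eef_rot: [0.992, 0.124, 0.0, 0.004]
wrist_force: [-5.3, -12.2, -0.3]
finger_gap: 19.7
t 18.0 guide [-0.2 -2.4] z 54.5 tipz 29.5 xaxis yaw 0.248 F [ -5.3 -12.2  -0.3] Fg [ -8.1 -10.5] gap 19.7
t: 18.3
tool_pos: [501.3, 7.8, 54.5]
eef_rot: [0.992, 0.123, 0.001, 0.002]
wrist_force: [-2.2, -6.9, -2.6]
finger_gap: 19.4
t 18.3 guide [-0.3 -2.5] z 54.5 tipz 29.5 xaxis yaw 0.247 F [-2.2 -6.9 -2.6] Fg [-3.8 -6.1] gap 19.4
```

```bash
python3 -m pendant '0 0 0.04 0 0 0 10; 0 0 0 0 0 0 10'; python3 -c 'from h import *;st()';  python3 -m pendant '0 0 0 0 0 0 35; 0 0 0 0 0 0 35; 0 0 0 0 0 0 35; 0 0 0 0 0 0 35; 0 0 0 0 0 0 35'; python3 - <<'E'
from h import *
st();im,d=env.grab_frame('wrist'); np.savez('w6.npz',im=im,d=d); save(im,'w6.png',box=(230,20,430,260),s=2.5)
E
```

```text
t: 18.5
tool_pos: [501.3, 7.7, 54.3]
eef_rot: [0.992, 0.123, 0.001, 0.002]
wrist_force: [-2.8, -8.3, -1.6]
finger_gap: 19.5
t 18.5 guide [-0.3 -2.6] z 54.3 tipz 29.3 xaxis yaw 0.247 F [-2.8 -8.3 -1.6] Fg [-4.8 -7.4] gap 19.5
t: 19.0
tool_pos: [500.2, 10.2, 53.7]
eef_rot: [0.993, 0.122, 0.001, -0.0]
wrist_force: [0.2, -0.3, 0.7]
finger_gap: 33.0
t 19.0 guide [-0.8  0.1] z 53.7 tipz 28.7 xaxis yaw 0.245 F [ 0.2 -0.3  0.7] Fg [ 0.1 -0.4] gap 33.0
```

View pics/w6.png

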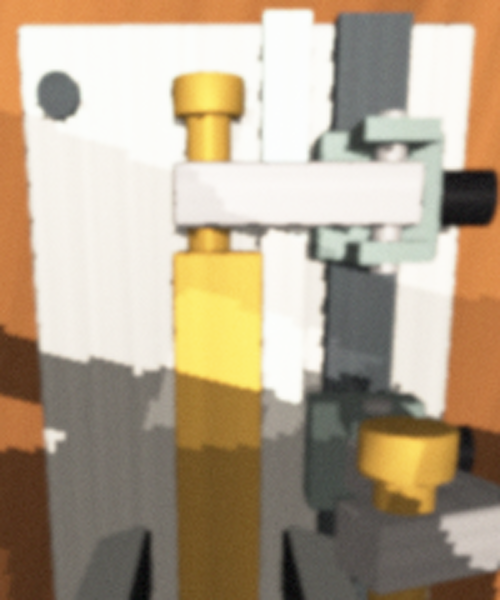

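The bar end at (218,252) sits against the screw, and the flag is square across the trough. I lift clear and verify.

```bash
python3 -m pendant '0 0 -1 0 0 0 35; 0 0 -2 0 0 0 35; 0 0 -4 0 0 0 35; 0 0 -4 0 0 0 35; 0 0 -3 0 0 0 35; 0 0 0 0 0 0 35; 0 0 0 0 0 0 35'; python3 - <<'E'
from h import *
st();im,d=env.grab_frame('wrist'); np.savez('w7.npz',im=im,d=d); save(im,'w7.png',box=(220,10,480,270),s=2.2)
P=cloud('wrist',d);g=(P[...,:2]-O)@np.array([[np.cos(YAW),-np.sin(YAW)],[np.sin(YAW),np.cos(YAW)]]);z=P[...,2]
hsv=cv2.cvtColor(im,cv2.COLOR_RGB2HSV)
m=(d>0)&(z>34)&(z<42)&(abs(g[...,0])<13)&(g[...,1]<77)&(g[...,1]>-65)
print('bar',cv2.minAreaRect(g[m].astype(np.float32)),z[m].mean(),g[m].max(0))
m=(d>0)&(abs(g[...,0]-8)<12)&(z>47)&(z<60)&(g[...,1]>70)&(g[...,1]<105)
print('far arm y',np.percentile(g[m][:,1],[3,97]).round(1),'z',np.median(z[m]), 'slope',np.polyfit(g[m][:,0],z[m],1)[0].round(3))
m=(d>0)&(abs(g[...,0]-34)<25)&(z>75)&(z<110)&(g[...,1]>0)&(g[...,1]<70)
print('near flag',np.percentile(g[m],[2,98],axis=0).round(1),z[m].max())
E
```

```text
t: 19.75
tool_pos: [499.8, 10.1, 194.2]
eef_rot: [0.993, 0.122, 0.001, 0.0]
wrist_force: [-0.6, -0.8, 0.5]
finger_gap: 32.7
t 19.75 guide [-1.2  0. ] z 194.2 tipz 169.2 xaxis yaw 0.245 F [-0.6 -0.8  0.5] Fg [-0.8 -0.6] gap 32.7
bar ((-1.6526832580566406, 11.785320281982422), (20.011577606201172, 128.5798797607422), 0.008033057674765587) 37.067352540612724 [ 8.36177703 76.07635403]
far arm y [81.6 93.2] z 51.08908658192723 slope 0.0
near flag [[19.7 14.8]
 [51.1 50.2]] 98.2355202590075
```

View pics/w7.png

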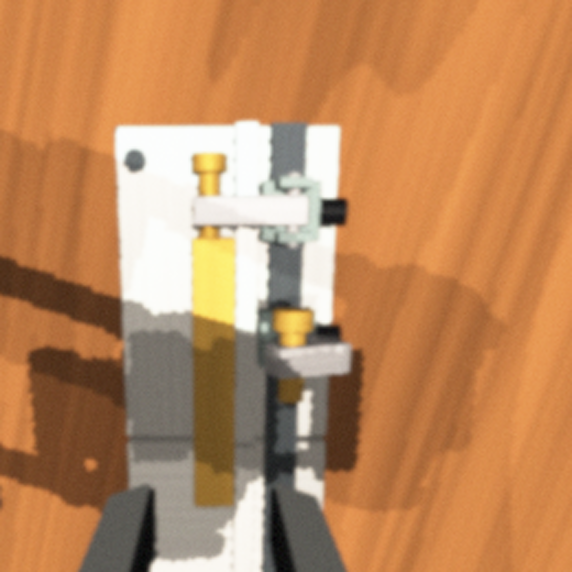

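```bash
python3 - <<'E'
from h import *
d=np.load('w7.npz')['d'];P=cloud('wrist',d);g=(P[...,:2]-O)@np.array([[np.cos(YAW),-np.sin(YAW)],[np.sin(YAW),np.cos(YAW)]]);z=P[...,2];gx,gy=g[...,0],g[...,1];ok=d>0
for y0,y1 in((-10,10),(50,70)):
    s=ok&(gy>y0)&(gy<y1);b=s&(z>33)&(z<42)&(abs(gx)<14);f=s&(z>23.5)&(z<30)&(gx>5)&(gx<23)
    print(y0,'bar x',np.percentile(gx[b],[2,98]).round(1),'fence x',np.percentile(gx[f],[2,98]).round(1))
p=ok&(z>13)&(z<31)&(gx>-70)&(gx<80)&(gy>-20)&(gy<150);print('plate',np.percentile(g[p],[1,99],axis=0).round(1))
E
```

```text
-10 bar x [-11.    7.9] fence x [ 9.2 18.1]
50 bar x [-11.6   7.4] fence x [ 8.7 18.1]
plate [[-45.8 -18.1]
 [ 55.1 124.8]]
```

The bar rests against the fence to within about 1 mm, measured relative to the fence in the same frame. It is straight and at the stop, and the near flag is up. Fence friction took part of my push, leaving an estimated 5 to 7 N on the stop. For certainty, I press once more, level, with the shut jaws on the bar's back end.

```bash
python3 -m pendant '-0.25 3.8 0 0 0 0 0; -0.25 3.8 0 0 0 0 0; 0 0 3 0 0 0 0; 0 0 0 0 0 0 0; 0 0 0 0 0 0 0; 0 0 0 0 0 0 0; 0 0 0 0 0 0 0; 0 0 0 0 0 0 0'; python3 -m pendant '0 0 4 0 0 0 0; 0 0 3.5 0 0 0 0; 0 0 2 0 0 0 0; 0 0 1.5 0 0 0 0; 0 0 0.2 0 0 0 0; 0 0 0 0 0 0 0'; python3 -c 'from h import *;st()'
```

```text
t: 20.6
tool_pos: [513.7, -64.5, 164.3]
eef_rot: [0.992, 0.123, 0.001, 0.0]
wrist_force: [-0.0, 0.3, 0.3]
finger_gap: 0.7
t: 21.2
tool_pos: [513.6, -64.8, 51.7]
eef_rot: [0.992, 0.122, 0.0, 0.0]
wrist_force: [0.4, 0.1, -0.1]
finger_gap: 0.5
t 21.2 guide [ -6.  -75.9] z 51.7 tipz 26.7 xaxis yaw 0.245 F [ 0.4  0.1 -0.1] Fg [ 0.5 -0. ] gap 0.5
```

```bash
python3 -m pendant '0 -0.4 0 0 0 0 0; 0 -0.4 0 0 0 0 0; 0 -0.2 0 0 0 0 0; 0 -0.1 0 0 0 0 0; 0 -0.1 0 0 0 0 0'; python3 -c 'from h import *;st()';  python3 -m pendant '0 -0.1 0 0 0 0 0; 0 -0.05 0 0 0 0 0'; python3 -c 'from h import *;st()'
```

```text
t: 21.7
tool_pos: [510.6, -53.1, 51.8]
eef_rot: [0.992, 0.122, 0.0, 0.0]
wrist_force: [0.0, 0.1, 0.5]
finger_gap: 0.7
t 21.7 guide [ -6.1 -63.9] z 51.8 tipz 26.8 xaxis yaw 0.245 F [0.  0.1 0.5] Fg [0.1 0.1] gap 0.7
t: 21.9
tool_pos: [510.4, -52.6, 51.7]
eef_rot: [0.992, 0.123, 0.0, 0.001]
wrist_force: [0.0, -3.7, 0.7]
finger_gap: 0.3
t 21.9 guide [ -6.1 -63.3] z 51.7 tipz 26.7 xaxis yaw 0.246 F [ 0.  -3.7  0.7] Fg [-0.9 -3.6] gap 0.3
```

```bash
python3 -m pendant '0 -0.1 0 0 0 0 0; 0 -0.05 0 0 0 0 0'; python3 -c 'from h import *;st()'
```

```text
t: 22.1
tool_pos: [510.4, -52.4, 51.7]
eef_rot: [0.992, 0.123, 0.0, 0.002]
wrist_force: [-0.1, -7.8, 0.6]
finger_gap: 0.4
t 22.1 guide [ -6.1 -63.1] z 51.7 tipz 26.7 xaxis yaw 0.247 F [-0.1 -7.8  0.6] Fg [-2.  -7.6] gap 0.4
```

```bash
python3 -m pendant '0 -0.1 0 0 0 0 0; 0 -0.04 0 0 0 0 0; 0 0 0 0 0 0 0; 0 0 0 0 0 0 0; 0 0 0 0 0 0 0; 0 0 0 0 0 0 0'; python3 -c 'from h import *;st()'
```

```text
t: 22.7
tool_pos: [510.4, -52.2, 51.8]
eef_rot: [0.992, 0.123, 0.001, 0.003]
wrist_force: [-0.4, -9.5, -0.8]
finger_gap: 0.6
t 22.7 guide [ -6.1 -62.9] z 51.8 tipz 26.8 xaxis yaw 0.247 F [-0.4 -9.5 -0.8] Fg [-2.7 -9.1] gap 0.6
```

```bash
python3 -m pendant '0 -0.1 0 0 0 0 0; 0 0 0 0 0 0 0; 0 0 0 0 0 0 0; 0 0 0 0 0 0 0; 0 0 0 0 0 0 0'; python3 -c 'from h import *;st()'; python3 -m pendant '0 0.2 0 0 0 0 0; 0 0.3 0 0 0 0 0; 0 0.5 0 0 0 0 0; 0 1 0 0 0 0 0; 0 0 -4 0 0 0 0; 0 0 -5 0 0 0 0; 0 0 -4 0 0 0 0; 0 -2 -1 0 0 0 0'; python3 - <<'E'
from h import *
st();im,d=env.grab_frame('wrist'); save(im,'w8.png',box=(200,0,440,260),s=2.2)
P=cloud('wrist',d);g=(P[...,:2]-O)@np.array([[np.cos(YAW),-np.sin(YAW)],[np.sin(YAW),np.cos(YAW)]]);z=P[...,2];gx,gy=g[...,0],g[...,1];ok=d>0
m=ok&(z>33)&(z<42)&(abs(gx)<14)&(gy<78)&(gy>-70)
r=cv2.minAreaRect(g[m].astype(np.float32));f=ok&(z>23.5)&(z<30)&(gx>5)&(gx<23)&(gy>-40)&(gy<72)
print('bar',r,'ymax',gy[m].max().round(1),'fence x',np.percentile(gx[f],[2,98]).round(1))
m=ok&(abs(gx-8)<12)&(z>47)&(z<60)&(gy>70)&(gy<105);print('far arm y',np.percentile(gy[m],[3,97]).round(1),np.median(z[m]))
m=ok&(abs(gx-34)<25)&(z>75)&(z<110)&(gy>0)&(gy<70);print('near flag',np.percentile(g[m],[2,98],axis=0).round(1),z[m].max())
E
```

```text
t: 23.2
tool_pos: [510.3, -52.0, 51.8]
eef_rot: [0.992, 0.124, 0.001, 0.004]
wrist_force: [-0.3, -11.3, -0.4]
finger_gap: 0.6
t 23.2 guide [ -6.1 -62.7] z 51.8 tipz 26.8 xaxis yaw 0.248 F [ -0.3 -11.3  -0.4] Fg [ -3.  -10.9] gap 0.6
t: 24.0
tool_pos: [512.8, -50.2, 196.4]
eef_rot: [0.993, 0.121, 0.005, 0.002]
wrist_force: [0.1, -0.0, -0.6]
finger_gap: 0.5
t 24.0 guide [ -3.2 -61.6] z 196.4 tipz 171.4 xaxis yaw 0.243 F [ 0.1 -0.  -0.6] Fg [ 0.1 -0.1] gap 0.5
bar ((-1.829986572265625, 14.500755310058594), (20.00391387939453, 126.91255187988281), 0.30042558908462524) ymax 77.9 fence x [ 8.6 17.9]
far arm y [86.  97.6] 52.31599563167168
near flag [[18.9 18.9]
 [50.7 53.5]] 99.57544056899417
```

View pics/w8.png

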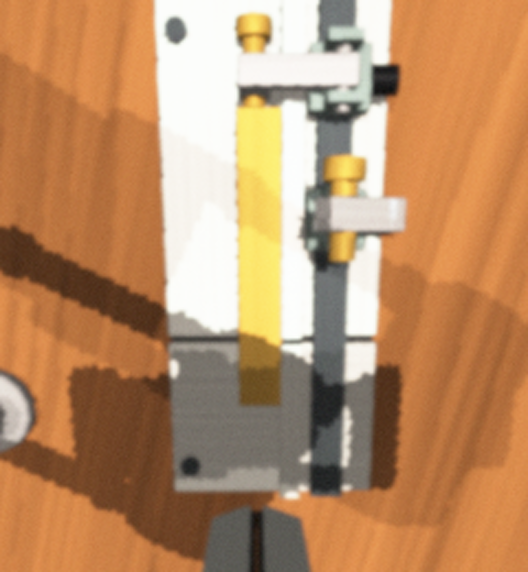

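```bash
python3 -m pendant '0 0 0 0 0 0 0; 0 0 0 0 0 0 0'; python3 -c 'from h import *;st();print(env.sign_off())'
```

```text
t: 24.25
tool_pos: [508.4, -48.3, 190.3]
eef_rot: [0.992, 0.122, -0.001, -0.0]
wrist_force: [-0.1, 0.2, 0.8]
finger_gap: 0.6
t 24.25 guide [ -7.  -58.7] z 190.3 tipz 165.3 xaxis yaw 0.245 F [-0.1  0.2  0.8] Fg [-0.1  0.2] gap 0.6
the job is handed in; nothing more can be done
None
```

The job is handed in at about 24 s of the 72 s. The far flag is down, and the brass bar lies against the fence with its end on the lowered stop's screw. No verdict is reported at hand-in, so what follows is from my own checks.

**What I did:**
- I swung the far flag down with shut fingers until it met its limit. The force rose to about 22 N with the tips at about 51 mm, against an expected arm top of 52 mm.
- I laid the bar on the bed and slid it against the fence and along to the screw.
- I pressed about 11 N at the wrist. Fence friction took an estimated 4 to 6 N of that, leaving roughly 5 to 7 N on the stop.
- Because of that friction I let go and pressed once more, level, on the bar's back end at about 9 to 11 N, then backed off.

**Last checks:**
- **Bar:** it is straight along the trough, within about 1 mm of the fence. Its end shows touching the screw.
- **Flags:** the far flag arm is level, and the near flag is still up, with its top at 98 to 100 mm.
- **Other things:** nothing else was touched.

**Disagreements:**
- The last camera frame put both stops about 4 mm further along the rail than the frame before it. The arm was still settling, and the untouched near stop moved by the same amount, so I took it as a pose error. The spacing between the stops (66.8 against 67.1 mm) had not changed.
- The later pictures also read about 1.5 mm low in x for everything, fence included, so I judged the bar's gap relative to the fence.
- I did not measure the light tip contact after release; it rests on the picture and the bar's measured end position.

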